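Clamp the lens post into its bench bracket with the U-bolt

TASK

Take the U-bolt with the red grip out of its wooden block and fit it over the brass lens post lying in the grey bracket, one leg on each side of the post, so that both legs go down through the two holes of the steel strap beneath it and the bend of the U rests fully home on the post. The strap is not always in the middle of the bracket, so feel for its holes along the post. Let go of the U-bolt and leave the prism, loupe, burner cover and tile where they are.

Things in the scene. Friction and masses are not known exactly. Their poses are not given: they have to be found in the camera images.
- ubolt: Loose steel U-bolt, legs down, about 180 g, in the block. Round bar 8 mm thick, round leg ends; leg axes at x = +20 and -20 mm. Origin midway between the leg ends, at their lowest level (10 mm above the bench in the block); z up to the grip. Inside of the bend 53 mm above the origin, outside 61 mm; two small black pads in the bend centre it on the post. May lean 0.06 rad in the block.
- grip (a point): Middle of the U-bolt's red plastic grip, 82 mm above the leg ends. The grip is an upright block, 36 mm along the U-bolt's x, 14 mm thick along its y, from 59 to 99 mm above the leg ends. Moves with the U-bolt.
- block: Wooden storage block fixed to the bench, 80 (x) x 50 (y) x 40 mm high, origin at the centre of its underside. Two pockets 9.5 mm square and 30 mm deep at x = +20 and -20 mm hold the legs of the U-bolt, whose x lies along the block's x.
- stand: Grey bracket fixed to the bench, holding the brass lens post. Origin: middle of its underside; y along the post, z up. Base plate 100 (x) x 190 (y) x 12 mm. Two cheeks under the post at y = +75 and -75 mm. Under the strap it is hollow down to the base, but for 6 mm ribs at y = +27 and -27 mm. With the U-bolt fully home the leg ends are 24 mm above the bench.
- post (a point): Top of the level brass post (22 mm thick, does not move), at mid-length above the bracket's origin, 77 mm above the bench; underside of the post at 55 mm. Axes as the bracket's: y along the post, from -100 to +100 mm. On its +y end a lens in a brass ring 60 mm across, top at 96 mm; on its -y end a black bakelite knob 36 mm across, out to -114 mm.
- strap_zone (a point): Point above the bracket's origin at the level of the top of the steel strap, 48 mm high. Strap fixed, cannot be shifted: 66 (x) x 90 (y) x 8 mm. Its two holes, at x = +20 and -20 mm either side of the post, are 13 mm along x, 10.5 mm along y, both at one y: the strap's middle, anywhere from -14 to +14 mm from this point along the post; not reported, to be felt or seen.
- prism: Violet-tinged glass prism standing on end, triangular, about 48 mm a side, 50 mm high; loose bystander. Origin at the centre of its underside.
- cover: Domed copper burner cover, 76 mm in diameter, 60 mm high with its button; loose bystander. Origin at the centre of its underside.
- loupe: Chrome loupe, round, 38 mm in diameter, 36 mm high; loose bystander. Origin at the centre of its underside.
- tile: White ceramic test tile, 70 x 70 x 8 mm; loose bystander. Origin at the centre of its underside.
Things that resemble listed ones, but are neither listed nor needed, are in the scene too. What is shaped like the ubolt but green, pink or purple is not meant.

How it is judged:
By the outcome, as a careful person would: the job done as asked, in the order asked, and still so for the second after the job is handed in, with the robot touching nothing.
It also fails if it takes over 48 s, if anything falls off the work surface, if the arm or the gripper's body presses on something with over 40 N, if the wrist force passes 120 N, or if a joint passes its speed limit or range.

ROBOT

A 7-joint arm with a two-finger parallel gripper is mounted at the origin on the work surface. World frame = base frame: x ahead of the robot, y to its left, z up, the work surface at z = 0. Lengths are in m, angles in rad, forces in N, time in s.
With the tool pointing down it reaches from about 0.4 to 0.85 m from the base axis. Payload 4.5 kg.
Tool frame: the origin (TCP) lies midway between the tips of the shut fingers; the grasp point (between the pads) lies 19 mm behind it; z points along the fingers, y is the line along which they close (so a half turn about z gives the same grasp; the last joint's range is limited). The gripper opens to 88 mm and grips with 3 to 60 N. Pads are 18 mm wide; open, the fingers measure 123 mm over their backs; the gripper's body (75 mm by 187 mm) begins 45 mm behind the grasp point.
Start: joints at [0.034, 0.689, -0.195, 1.565, 0.157, 0.902, -0.215], TCP at [0.625, 0, 0.202] pointing down, gripper open.
Joint ranges: [-3.01, 3.01], [-0.46, 2.08], [-1.47, 1.51], [0.13, 2.56], [-1, 4.14], [0.04, 2.09], [-2.66, 2.66]. Speed limits (rad/s): [2.57, 2.57, 3.14, 3.14, 3.14, 3.14, 3.14].

INTERFACE

Orientations are given as a unit quaternion [x, y, z, w].
In Python, from plant import r gives the robot as it stands. The module is installed in compiled form; this text tells all that it offers.
- The arm moves only by the tool step_arm, never from a script. Its argument "series" is a list of rows, each a list of 7 numbers: the shift along the world's x, y, z in mm, then the turn, a rotation vector about the world's x, y, z in rad, then the closure, from 0 (fully open) to 1 (shut). A call has 1 to 20 rows; each row shifts and turns the commanded pose from where the row before left it; what a row does not reach is not made up. A row lasts 1/10 s, in which the tool goes at most 50 mm and 8.59 degrees, less where a joint would pass 70% of its speed; a pose out of reach is approached as far as the arm can. A call is refused whole if a number of a shift passes 50 or a number of a turn 0.15, either way. A call with a gripper value outside its range is refused whole. The fingers move at their own pace and stop on an object; "force" is the grip in N (left out, the last holds). Time passes only in rows, so rows that do not move let the fingers close. It gives the time, the measured TCP pose, the force, the opening and the grip force at its end, in the units of the state.
- r.get_state(): the state, without advancing time (a new reading comes with each control period).
- r.snapshot(name): name is "scene" or "side" or "wrist"; returns (picture, depth): 384x512x3 uint8, blue, green, red; 384x512 float32, m along the optical axis (not along the pixel's ray), 0 where there is no reading.
- r.get_calibration(name): a dict with "intrinsics" (3x3 intrinsics, pixels), "pose" (4x4, takes a point from camera to world coordinates). Camera axes: x right, y up, looking along -z (the intrinsics and any distortion apply to the point x, -y, -z); pixel columns grow to the right and rows downward; lengths in m; the calibration is good to about 2 mm. A picture is of the moment at which its call begins: read the wrist's pose just before it. get_calibration takes no time and is no camera call; for the wrist camera it gives the pose at the moment of the call.
- r.finish_job(): hands the job in; it is judged then, once.
The state is a dict: "clock": time; "q": joint angles; "qd": joint speeds; "joint_torque": joint torques, N m; "tool_pos": TCP position; "eef_rot": TCP orientation; "contact_force": force on the tool from outside, world axes, zero at the start; "moment": the same for the moment, N m; "opening": opening from 0.0 (shut) to 1.0 (fully open); "finger_force": force on a finger pad.
Only numpy, scipy, OpenCV 4.12 (cv2) and the standard library are available. Lean on these libraries where they do the work, as an engineer would, in place of code of your own. Each camera call takes 0.05 s, during which the arm holds its last target. There are 200 camera calls.

## Working session

There is one attempt and no reset: what is moved stays moved. The work goes in short steps, Python scripts to look and compute and a tool call to move; the robot and the scene stay as the last step left them, time stands still between calls to the robot, and variables do not carry over. Pictures are saved under pics/ and viewed, at most 10 in all, crops included, and the job is handed in when it is done.

Besides the shell and the picture viewer there is one more tool, called as a command line: name --pt "numbers of a row" for each row, then --argument value for the rest. step_arm: Moves the arm, as the interface text tells. Its arguments: {"type":"object","properties":{"series":{"type":"array"},"force":{"type":"number"}},"required":["series"]}

```bash
mkdir -p pics
cat > h.py <<'E'
import numpy as np, cv2
from plant import r
def snap(n):
    c=r.get_calibration(n); im,d=r.snapshot(n)
    return im,d,np.array(c["intrinsics"]),np.array(c["pose"])
def cloud(d,K,T):
    v,u=np.mgrid[:d.shape[0],:d.shape[1]]
    p=np.stack([(u-K[0,2])/K[0,0]*d,-(v-K[1,2])/K[1,1]*d,-d],-1)
    return p@T[:3,:3].T+T[:3,3]
def ray(u,v,K,T,z):
    w=T[:3,:3]@np.array([(u-K[0,2])/K[0,0],-(v-K[1,2])/K[1,1],-1]); o=T[:3,3]
    return o+w*(z-o[2])/w[2]
E
python3 - <<'E'
from h import *
o=[]
for n in("scene","side"):
    im,d,K,T=snap(n); np.savez(n+".npz",im=im,d=d,K=K,T=T); o.append(im)
    cv2.imwrite(f"pics/{n}.png",im); print(n,T[:3,3],d[d>0].min(),(d==0).mean(),r.get_calibration(n).keys())
print(r.get_state())
E
```

```text
scene [1.35801324 0.60926933 0.73243006] 0.8000022 0.014638264973958334 dict_keys(['intrinsics', 'pose'])
side [0.38754893 0.75604978 0.82712747] 0.67550844 0.0037180582682291665 dict_keys(['intrinsics', 'pose'])
{'clock': 0.1, 'q': array([ 0.03380213,  0.68989475, -0.19450454,  1.56621546,  0.15728434,
        0.90251584, -0.21510235]), 'qd': array([ 7.19615962e-04, -2.96081959e-03, -9.17171551e-04, -3.84000202e-03,
       -2.47836140e-04,  6.51537088e-05, -2.03375946e-03]), 'joint_torque': array([-3.08775299e-03, -5.28501892e+01, -1.27141513e+00, -1.53837240e+01,
       -5.25604945e-02,  1.96265515e-03,  5.71585565e-05]), 'tool_pos': array([ 6.24378314e-01, -5.46473266e-05,  2.01499787e-01]), 'eef_rot': array([ 7.07089887e-01,  7.07123196e-01, -6.22540493e-04, -5.37884737e-04]), 'contact_force': array([ 0.71591093,  0.26209826, -0.25537227]), 'moment': array([0.01214965, 0.0154222 , 0.03470753]), 'finger_force': 0.0, 'opening': 1.0017383492018808}
```

View pics/scene.png

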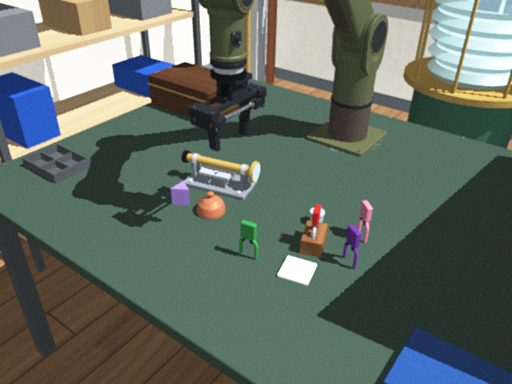

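View pics/side.png

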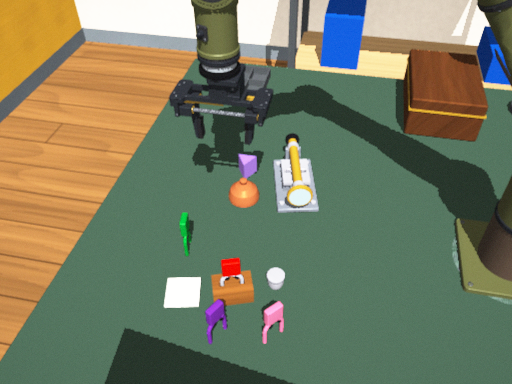

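The scene view shows the red U-bolt at (316,217), its block at (315,240), and the post running from the knob (187,157) to the lens (255,172). The side view shows the red grip at (231,268), the block at (232,290), and the post from the knob (292,140) to the lens (300,195). The loupe stands beside the block, and the cover and prism are beside the bracket.

Run:
```python
from h import *
def seg(hsv,lo,hi): return cv2.inRange(hsv,lo,hi)>0
for n in("scene","side"):
    f=np.load(n+".npz"); im,d,K,T=f["im"],f["d"],f["K"],f["T"]; P=cloud(d,K,T); h=cv2.cvtColor(im,cv2.COLOR_BGR2HSV)
    ok=(d>0)&(P[...,2]>0.004)&(P[...,2]<.2)&(P[...,0]>.3)&(P[...,0]<.95)&(abs(P[...,1])<.5)
    b,g,rr=[im[...,i].astype(int) for i in range(3)]
    red=ok&(rr>150)&(g<60)&(b<60)
    wood=ok&seg(h,(5,130,50),(14,255,175))
    brass=ok&seg(h,(16,120,90),(28,255,255))
    for nm,m,zr in(("red",red,(.06,.13)),("wood top",wood,(.034,.046)),("brass top",brass,(.068,.085)),("brass all",brass,(.05,.11))):
        m=m&(P[...,2]>zr[0])&(P[...,2]<zr[1])
        nn,l,st,_=cv2.connectedComponentsWithStats(m.astype(np.uint8),connectivity=8)
        for k in range(1,nn):
            if st[k,4]<25: continue
            q=P[l==k]; c=q.mean(0); w,V=np.linalg.eigh(np.cov(q[:,:2].T))
            print(n,nm,st[k],c.round(4),"z",q[:,2].min().round(3),q[:,2].max().round(3),"ax",np.degrees(np.arctan2(V[1,1],V[0,1])).round(1),"sd",np.sqrt(w).round(4), q[:,:2].min(0).round(3),q[:,:2].max(0).round(3))
    # grey base plate: z around 12mm
    m=ok&(abs(P[...,2]-.012)<.004)&(h[...,1]<70)&(h[...,2]>90)
    nn,l,st,_=cv2.connectedComponentsWithStats(m.astype(np.uint8))
    q=P[ok&(abs(P[...,2]-.012)<.005)&(h[...,1]<80)]
    if len(q): print(n,"plate",len(q),cv2.minAreaRect((q[:,:2]*1000).astype(np.float32)))
```

```text
scene red [314 212   5  14  36] [0.5813 0.2133 0.0949] z 0.073 0.11 ax 146.6 sd [0.0017 0.0029] [0.577 0.207] [0.589 0.216]
scene wood top [303 222   9  17  74] [0.5722 0.1895 0.0401] z 0.037 0.042 ax -155.1 sd [0.0044 0.0157] [0.539 0.172] [0.595 0.208]
scene wood top [301 239  22   8  63] [0.6041 0.217  0.0385] z 0.034 0.043 ax 109.4 sd [0.0027 0.014 ] [0.592 0.196] [0.614 0.241]
scene brass top [186 153   6   6  27] [ 0.5232 -0.238   0.0739] z 0.068 0.078 ax -139.1 sd [0.004  0.0065] [ 0.507 -0.248] [ 0.531 -0.226]
scene brass top [197 156  43  15 229] [ 0.501  -0.1466  0.0738] z 0.068 0.079 ax 103.9 sd [0.0046 0.0379] [ 0.477 -0.209] [ 0.523 -0.084]
scene brass top [246 167   6  10  35] [ 0.488  -0.0494  0.0751] z 0.069 0.085 ax 52.2 sd [0.0027 0.0137] [ 0.473 -0.066] [ 0.5   -0.035]
scene brass all [186 153   6   8  34] [ 0.5241 -0.2372  0.0721] z 0.062 0.078 ax -136.0 sd [0.0038 0.0064] [ 0.507 -0.248] [ 0.531 -0.226]
scene brass all [197 156  43  16 288] [ 0.5016 -0.146   0.0721] z 0.062 0.079 ax 103.9 sd [0.0044 0.0377] [ 0.477 -0.209] [ 0.523 -0.084]
scene brass all [246 161
[... 458 characters left out ...]
64] [ 0.508 -0.247] [ 0.53  -0.232]
side brass top [290 146  12  35 267] [ 0.4965 -0.1489  0.0746] z 0.068 0.081 ax 103.9 sd [0.0055 0.0377] [ 0.474 -0.216] [ 0.519 -0.086]
side brass all [288 138   9   5  27] [ 0.5193 -0.2406  0.0746] z 0.066 0.08 ax -172.6 sd [0.0037 0.0065] [ 0.508 -0.247] [ 0.53  -0.232]
side brass all [290 146  12  35 278] [ 0.4968 -0.1487  0.0743] z 0.063 0.081 ax 103.9 sd [0.0056 0.0374] [ 0.474 -0.216] [ 0.519 -0.086]
side brass all [287 185  26  18 106] [ 0.4724 -0.0429  0.0847] z 0.051 0.098 ax -167.5 sd [0.0055 0.0182] [ 0.441 -0.07 ] [ 0.498 -0.032]
side plate 1513 ((563.1856689453125, 32.256683349609375), (574.806884765625, 260.0899658203125), 85.57173156738281)
```

step_arm --pt "-6 23 6 0 0 -0.136 0" --pt "-6 23 6 0 0 -0.136 0.2" --pt "-6 23 6 0 0 -0.136 0.4" --pt "-6 23 6 0 0 -0.136 0.55" --pt "-6 23 6 0 0 -0.136 0.55" --pt "-6 23 6 0 0 -0.136 0.55" --pt "-6 23 6 0 0 -0.136 0.55" --pt "-6 23 6 0 0 -0.136 0.55" --pt "-9 23 2 0 0 -0.136 0.55" --pt "0 0 0 0 0 0 0.55" --pt "0 0 0 0 0 0 0.55" --force 40

```text
clock: 1.2
tool_pos: [0.5676, 0.2069, 0.2518]
eef_rot: [0.985, 0.174, -0.0, 0.001]
contact_force: [0.4, -0.1, -0.9]
opening: 0.45
finger_force: 0.0
```

Run:
```python
from h import *
im,d,K,T=snap("wrist"); np.savez("w1.npz",im=im,d=d,K=K,T=T); cv2.imwrite("pics/w1.png",im)
s=r.get_state(); print(s["tool_pos"],s["eef_rot"],s["opening"],T)
P=cloud(d,K,T);b,g,rr=[im[...,i].astype(int) for i in range(3)]
m=(rr>120)&(g<70)&(b<70)&(P[...,2]>.06)&(d>0)
print(m.sum()); q=P[m]; print(q.mean(0),q.min(0),q.max(0))
for lo,hi in((.104,.115),):
    t=q[(q[:,2]>lo)&(q[:,2]<hi)]; print(len(t),t.mean(0),cv2.minAreaRect((t[:,:2]*1000).astype(np.float32)))
h=cv2.cvtColor(im,cv2.COLOR_BGR2HSV)
w=(cv2.inRange(h,(4,110,40),(16,255,200))>0)&(abs(P[...,2]-.04)<.004)
t=P[w]; print("wood",len(t), cv2.minAreaRect((t[:,:2]*1000).astype(np.float32)))
```

```text
[0.56808832 0.20563569 0.2518846 ] [ 9.84915852e-01  1.73032082e-01 -3.48023685e-04  7.36626194e-04] 0.44771737987920135 [[ 0.34301853  0.89771995  0.27647273  0.63867924]
 [-0.93932805  0.32749476  0.10202941  0.23376039]
 [ 0.00105047 -0.29469657  0.9555903   0.43410972]
 [ 0.          0.          0.          1.        ]]
99
[0.5713101  0.20452911 0.10387008] [0.55283205 0.19571917 0.07811144] [0.58298406 0.21575225 0.11056503]
72 [0.5674475  0.20201115 0.10800338] ((568.4633178710938, 203.14434814453125), (32.27970504760742, 9.501703262329102), 31.243881225585938)
wood 1280 ((595.0480346679688, 66.8764419555664), (82.47630310058594, 341.21893310546875), 11.937646865844727)
```

View pics/w1.png

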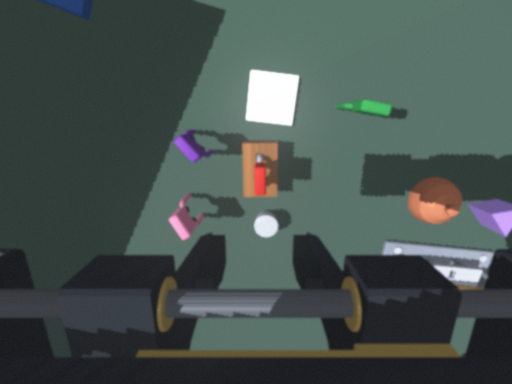

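The wrist view shows the block at (243–278, 142–196), nearly aligned with the tool. The red grip is at (260,178), the loupe at (266,224), and the decoys are well clear of the fingers. One more measurement of block and grip yaw from this picture.

Run:
```python
from h import *
f=np.load("w1.npz"); im,d,K,T=f["im"],f["d"],f["K"],f["T"]; P=cloud(d,K,T)
h=cv2.cvtColor(im,cv2.COLOR_BGR2HSV); roi=np.zeros(d.shape,bool); roi[130:205,235:290]=1
red=roi&((h[...,0]<4)|(h[...,0]>175))&(h[...,1]>180)&(h[...,2]>90)
wood=roi&(h[...,0]>=4)&(h[...,0]<18)&(h[...,1]>100)
for n,m,z in(("wood",wood|red,.04),("wood",wood,.04),("red",red,.109)):
    v,u=np.nonzero(m); q=np.array([ray(a,b,K,T,z)[:2] for a,b in zip(u,v)])*1000
    (c,s,a)=cv2.minAreaRect(q.astype(np.float32)); print(n,len(q),np.round(c,1),np.round(s,1),round(a,1))
    t=P[m]; t=t[abs(t[:,2]-z)<.003]; (c,s,a)=cv2.minAreaRect((t[:,:2]*1000).astype(np.float32)); print("  depth",len(t),t.mean(0).round(4),np.round(c,1),np.round(s,1),round(a,1))
t=P[red]; print("red z hist",np.histogram(t[:,2],bins=[.05,.07,.08,.09,.1,.105,.11,.115]))
```

```text
wood 1484 [565.8 205.9] [80.5 48.7] 21.1
  depth 1288 [0.5695 0.2076 0.04  ] [565.2 205.6] [79.4 48.7] 21.1
wood 1364 [565.8 205.9] [80.5 48.7] 21.1
  depth 1288 [0.5695 0.2076 0.04  ] [565.2 205.6] [79.4 48.7] 21.1
red 120 [566.3 204.8] [31.3  8.7] 20.0
  depth 120 [0.5626 0.2027 0.1087] [566.1 204.7] [31.7  8.7] 20.0
red z hist (array([  0,   0,   0,   0,   0, 116,   4]), array([0.05 , 0.07 , 0.08 , 0.09 , 0.1  , 0.105, 0.11 , 0.115]))
```

step_arm --pt "-2 0 -40 0 0 0.02 0.55" --pt "0 0 -40 0 0 0 0.55" --pt "0 0 -40 0 0 0 0.55" --pt "0 0 -30 0 0 0 0.55" --pt "0 0 -28 0 0 0 0.55" --pt "0 0 0 0 0 0 0.55" --pt "0 0 0 0 0 0 0.8" --pt "0 0 0 0 0 0 1" --pt "0 0 0 0 0 0 1" --pt "0 0 0 0 0 0 1" --pt "0 0 0 0 0 0 1" --pt "0 0 0 0 0 0 1" --force 45

```text
clock: 2.45
tool_pos: [0.5662, 0.2072, 0.0746]
eef_rot: [0.983, 0.182, 0.0, -0.0]
contact_force: [0.2, 0.0, 0.6]
opening: 0.003
finger_force: 0.0
```

Run:
```python
from h import *
s=r.get_state(); print(s["tool_pos"],s["opening"],s["finger_force"])
a=snap("side")[0]; b=snap("scene")[0]
f=lambda i,x,y:cv2.resize(i[y:y+110,x:x+130],None,fx=3,fy=3,interpolation=cv2.INTER_CUBIC)
cv2.imwrite("pics/c1.png",np.hstack([f(a,170,220),f(b,255,160)]))
```

```text
[0.56619506 0.20716972 0.07464195] 0.003185597867793447 0.0
```

View pics/c1.png

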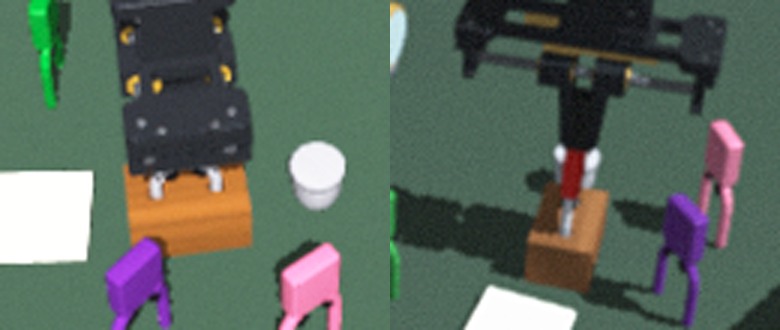

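The crop shows the red grip between the two pads with the U-bolt still in the block, but the opening and finger-force readings say the gripper is empty. I'll lift slightly and check by weight and picture.

step_arm --pt "0 0 8 0 0 0 1" --pt "0 0 8 0 0 0 1" --pt "0 0 8 0 0 0 1" --pt "0 0 0 0 0 0 1" --pt "0 0 0 0 0 0 1" --pt "0 0 0 0 0 0 1"

```text
clock: 3.15
tool_pos: [0.5658, 0.207, 0.0981]
eef_rot: [0.983, 0.182, -0.0, 0.0]
contact_force: [-0.1, -0.1, 0.1]
opening: 0.003
finger_force: 0.0
```

Run:
```python
from h import *
s=r.get_state(); print(s["tool_pos"],s["opening"],s["finger_force"],s["contact_force"])
a=snap("side")[0]; b=snap("scene")[0]
f=lambda i,x,y:cv2.resize(i[y:y+110,x:x+130],None,fx=3,fy=3,interpolation=cv2.INTER_CUBIC)
cv2.imwrite("pics/c2.png",np.hstack([f(a,170,220),f(b,255,160)]))
```

```text
[0.56582631 0.20695486 0.09811529] 0.002793834603379677 0.0 [-0.12894869 -0.13555561  0.07830767]
```

View pics/c2.png

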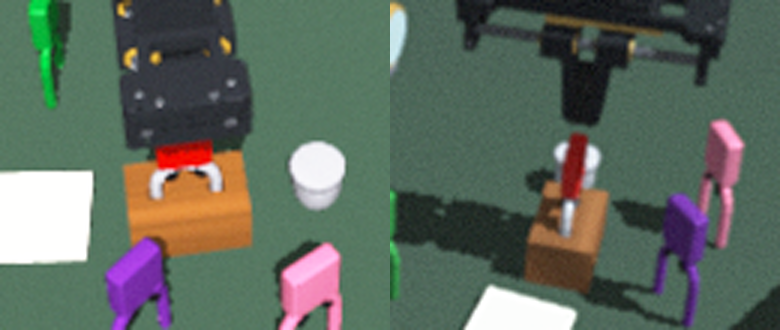

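The U-bolt is still in the block, and what looked like white pads was the loupe behind it. So the grasp missed. I'll measure where the fingertips and the grip really are.

Run:
```python
from h import *
s=r.get_state(); print(s["tool_pos"])
for n in("scene","side"):
    im,d,K,T=snap(n); P=cloud(d,K,T)
    b,g,rr=[im[...,i].astype(int) for i in range(3)]
    near=(d>0)&(abs(P[...,0]-.566)<.09)&(abs(P[...,1]-.206)<.09)
    red=near&(rr>110)&(g<60)&(b<60)&(P[...,2]>.06)
    q=P[red]; print(n,"red",len(q),q.mean(0).round(4),q.min(0).round(4),q.max(0).round(4))
    dark=near&(np.maximum(np.maximum(b,g),rr)<75)&(P[...,2]>.075)&(P[...,2]<.2)
    q=P[dark]; print(" dark",len(q))
    for z in np.arange(.08,.15,.01):
        t=q[(q[:,2]>z)&(q[:,2]<=z+.01)]
        if len(t): print("  ",z.round(3),len(t),t.mean(0).round(4),t.min(0).round(3),t.max(0).round(3))
```

```text
[0.56572895 0.2069699  0.09792628]
scene red 97 [0.5795 0.2097 0.0946] [0.5547 0.1975 0.0732] [0.5871 0.2159 0.1112]
 dark 318
   0.08 3 [0.5716 0.2859 0.0876] [0.571 0.285 0.085] [0.572 0.286 0.09 ]
   0.09 2 [0.5749 0.2918 0.0925] [0.574 0.289 0.092] [0.576 0.295 0.093]
   0.13 20 [0.5755 0.2084 0.1374] [0.571 0.196 0.134] [0.58  0.219 0.14 ]
   0.14 49 [0.5758 0.2096 0.1447] [0.565 0.196 0.14 ] [0.582 0.223 0.149]
side red 132 [0.5637 0.2154 0.0913] [0.5302 0.2041 0.0735] [0.5829 0.2931 0.202 ]
 dark 9
```

Run:
```python
from h import *
for n in("scene","side"):
    f=np.load(n+".npz"); P=cloud(f["d"],f["K"],f["T"]); im=f["im"]
    m=(f["d"]>0)&(im.max(2)<75)&(abs(P[...,0]-.625)<.1)&(abs(P[...,1])<.05)&(P[...,2]>.15)&(P[...,2]<.3)
    q=P[m]; print(n,len(q),"open z",np.sort(q[:,2])[:6].round(4),q[np.argsort(q[:,2])[:3]].round(3))
im,d,K,T=snap("scene"); P=cloud(d,K,T)
v0,u0=200,447
m=(d>0)&(abs(P[...,0]-.566)<.03)&(abs(P[...,1]-.208)<.03)&(P[...,2]>.105)&(P[...,2]<.15)
for a in np.argwhere(m)[::6]: print(a,P[tuple(a)].round(3),im[tuple(a)])
```

```text
scene 445 open z [0.2376 0.2378 0.2382 0.2386 0.2387 0.2389] [[ 0.58  -0.009  0.238]
 [ 0.573  0.009  0.238]
 [ 0.582 -0.002  0.238]]
side 398 open z [0.2364 0.2388 0.2399 0.24   0.2401 0.2404] [[0.674 0.006 0.236]
 [0.572 0.009 0.239]
 [0.581 0.008 0.24 ]]
[195 312] [0.581 0.197 0.149] [48 54 38]
[196 314] [0.581 0.202 0.148] [29 24 25]
[196 320] [0.573 0.212 0.148] [24 20 22]
[197 317] [0.576 0.207 0.145] [23 20 22]
[197 323] [0.572 0.219 0.148] [26 24 18]
[198 315] [0.578 0.203 0.142] [23 25 18]
[198 321] [0.574 0.216 0.145] [25 23 22]
[199 314] [0.582 0.203 0.141] [20 18 21]
[199 320] [0.575 0.214 0.142] [23 23 18]
[200 314] [0.58  0.202 0.137] [43 47 36]
[200 320] [0.573 0.213 0.138] [25 26 22]
[201 316] [0.577 0.206 0.135] [54 62 46]
[201 322] [0.575 0.22  0.139] [40 43 35]
[205 317] [0.557 0.199 0.11 ] [ 28  27 111]
[206 317] [0.559 0.2   0.108] [ 20  24 114]
[207 316] [0.565 0.201 0.109] [ 19  22 111]
[208 315] [0.571 0.202 0.11 ] [ 44  43 116]
[209 314] [0.571 0.2   0.107] [101  98 137]
[210 313] [0.577 0.2   0.107] [156 147 163]
[210 319] [0.568 0.211 0.107] [ 33  34 109]
[211 318] [0.576 0.213 0.109] [ 22  24 114]
[212 317] [0.58  0.212 0.109] [ 19  25 116]
[213 317] [0.583 0.214 0.108] [ 26  31 128]
```

Two views, with the gripper open and shut, put the real fingertips about 36 mm above the reported TCP. The cameras agree with the known block and grip heights, so the TCP report is what's off. I'll grasp 36 mm lower by reported z.

step_arm --pt "0 -1 0 0 0 0 0.5" --pt "0 -1 0 0 0 0 0.5" --pt "0 0 0 0 0 0 0.5" --pt "0 0 0 0 0 0 0.5" --pt "0 0 -20 0 0 0 0.5" --pt "0 0 -20 0 0 0 0.5" --pt "0 0 -15 0 0 0 0.5" --pt "0 0 -4 0 0 0 0.5" --pt "0 0 0 0 0 0 0.5" --pt "0 0 0 0 0 0 0.8" --pt "0 0 0 0 0 0 1" --pt "0 0 0 0 0 0 1" --pt "0 0 0 0 0 0 1" --pt "0 0 0 0 0 0 1" --pt "0 0 0 0 0 0 1" --force 45

```text
clock: 4.9
tool_pos: [0.5663, 0.2053, 0.0396]
eef_rot: [0.983, 0.182, 0.0, -0.0]
contact_force: [0.1, -0.4, 3.5]
opening: 0.151
finger_force: 45.0
```

step_arm --pt "0 0 10 0 0 0 1" --pt "0 0 15 0 0 0 1" --pt "0 0 25 0 0 0 1" --pt "0 0 35 0 0 0 1" --pt "0 0 35 0 0 0 1" --pt "0 -30 10 0 0 -0.05 1" --pt "-5 -40 0 0 0 -0.05 1" --pt "-8 -40 0 0 0 -0.025 1" --pt "-8 -30 0 0 0 0 1" --pt "0 0 0 0 0 0 1" --pt "0 0 0 0 0 0 1"

```text
clock: 6.0
tool_pos: [0.5449, 0.0645, 0.1702]
eef_rot: [0.993, 0.12, 0.0, -0.0]
contact_force: [1.6, 0.7, -0.2]
opening: 0.151
finger_force: 45.0
```

Run:
```python
from h import *
s=r.get_state(); print(s["tool_pos"],s["eef_rot"],s["opening"],s["contact_force"])
th=np.radians(13.9); ex=np.array([np.cos(th),np.sin(th)]); ey=np.array([-ex[1],ex[0]]); c0=np.array([.499,-.147])
outs={}
for n in("wrist","scene","side"):
    im,d,K,T=snap(n); np.savez(n+"2.npz",im=im,d=d,K=K,T=T)
    P=cloud(d,K,T); cv2.imwrite(f"pics/{n}2.png",im)
    X=(P[...,:2]-c0)@ex; Y=(P[...,:2]-c0)@ey; Z=P[...,2]
    ok=(d>0)&(abs(X)<.07)&(abs(Y)<.12)
    for nm,a,b in(("plate",.008,.016),("strap",.045,.052),("posttop",.072,.08)):
        m=ok&(Z>a)&(Z<b)
        if nm=="strap": m&=abs(X)<.037
        if nm=="strap": m&=abs(Y)<.068
        if nm=="posttop": m&=(abs(X)<.02)&(abs(Y)<.085)
        x,y=X[m]*1e3,Y[m]*1e3
        if len(x)>10: print(n,nm,len(x),"x",np.percentile(x,[1,50,99]).round(1),"y",np.percentile(y,[1,50,99]).round(1))
        if nm=="posttop" and len(x)>10: print("  line",np.polyfit(y,x,1))
        if nm=="strap": print("  yhist",np.histogram(y,bins=np.arange(-70,71,5))[0])
```

```text
[0.54492589 0.06450129 0.17022421] [ 9.92802479e-01  1.19762797e-01  2.95534024e-04 -1.52249078e-04] 0.15079260488664958 [ 1.59556567  0.70822655 -0.166175  ]
wrist plate 3452 x [-12.3  26.9  43.7] y [-89.   23.5  96.8]
wrist strap 1872 x [-36.3  10.1  26.9] y [-67.5  -6.1  42.7]
  yhist [ 48   0   0   0  58  97 112 111 109 107 106 102 103  73  84 105 100 101
  98  93  96  97  72   0   0   0   0   0]
wrist posttop 1316 x [-15.2  -2.9   4.9] y [-67.5 -15.7  41.3]
  line [ 1.51919656e-03 -3.53219948e+00]
scene plate 768 x [-45.3  21.6  48.6] y [-90.5  19.3  94.9]
scene strap 264 x [-12.4  10.1  31.9] y [-49.8  -1.5  40.3]
  yhist [ 0  0  0  2 13 12 13 17 15 11 15 15 11 10 18 12 17 16 14 17 14 15  7  0
  0  0  0  0]
scene posttop 223 x [-10.2   1.    9.1] y [-80.3   1.1  83. ]
  line [0.00524791 0.62881278]
side plate 732 x [-53.8  20.2  44.8] y [-89.   47.   97.8]
side strap 389 x [-36.6   7.3  28.3] y [-49.4   2.1  43.9]
  yhist [ 3  0  0  1 11 26 18 20 16 18 19 22 23 10 22 16 28 18 28 22 19 27 20  2
  0  0  0  0]
side posttop 313 x [-16.6  -3.9   6.6] y [-78.2   2.   82.4]
  line [ 0.00558016 -4.21756901]
```

View pics/wrist2.png

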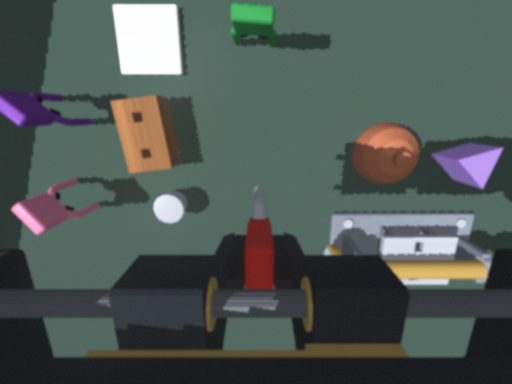

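The wrist view shows the U-bolt held, with the strap spanning columns 381–457 and one hole at (419,246), about mid-strap. I'll move where the strap is seen unobstructed and measure once more.

step_arm --pt "-15 -25 0 0 0 0 1" --pt "-20 -30 0 0 0 0 1" --pt "-20 -30 0 0 0 0 1" --pt "-20 -30 0 0 0 0 1" --pt "0 0 0 0 0 0 1" --pt "0 0 0 0 0 0 1" --pt "0 0 0 0 0 0 1"

```text
clock: 6.85
tool_pos: [0.4713, -0.0482, 0.1693]
eef_rot: [0.993, 0.122, 0.001, -0.0]
contact_force: [0.8, 0.4, -1.5]
opening: 0.154
finger_force: 45.0
```

Run:
```python
from h import *
s=r.get_state(); print(s["tool_pos"],s["eef_rot"],s["contact_force"])
im,d,K,T=snap("wrist"); np.savez("w3.npz",im=im,d=d,K=K,T=T)
P=cloud(d,K,T)
th=np.radians(13.9); ex=np.array([np.cos(th),np.sin(th)]); ey=np.array([-ex[1],ex[0]]); c0=np.array([.499,-.147])
m=(d>0)&(abs(P[...,2]-.048)<.003)&(abs((P[...,:2]-c0)@ey)<.06)&(abs((P[...,:2]-c0)@ex)<.04)
v,u=np.nonzero(m); print(u.min(),u.max(),v.min(),v.max())
x0,y0=max(0,u.min()-40),max(0,v.min()-50); c=im[y0:y0+150,x0:x0+200]; print("crop",x0,y0)
cv2.imwrite("pics/w3.png",cv2.resize(c,None,fx=4,fy=4,interpolation=cv2.INTER_CUBIC))
```

```text
[ 0.47129583 -0.04824372  0.16934239] [ 9.92531059e-01  1.21989667e-01  7.11778726e-04 -3.34017840e-04] [ 0.79659419  0.35451323 -1.51136528]
310 394 157 213
crop 270 107
```

View pics/w3.png

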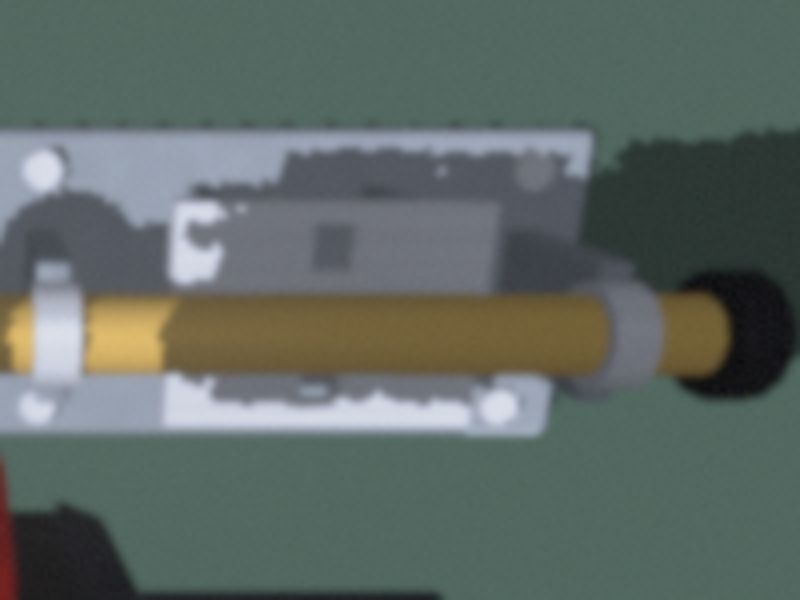

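The enlarged wrist view shows the strap's far edge from crop (173,202) to (499,204), the hole centred at crop (334,247), and the post between rows 294 and 375. Converting these to world positions:

Run:
```python
from h import *
f=np.load("w3.npz"); K,T=f["K"],f["T"]
p=lambda cx,cy,z: ray(270+cx/4-.4,107+cy/4-.4,K,T,z)[:2]*1000
hole=p(334,247,.048); A=p(173,202,.048);B=p(499,204,.048)
print("hole",hole,"hole corners",p(313,247,.048)-p(355,247,.048),p(334,224,.048)-p(334,270,.048))
e=(A-B)/np.linalg.norm(A-B); print("strap len",np.linalg.norm(A-B),"y-dir deg",np.degrees(np.arctan2(e[1],e[0])))
a=[(p(x,294,.066)+p(x,375,.066))/2 for x in(130,560)]
g=a[0]-a[1]; yd=np.degrees(np.arctan2(g[1],g[0])); print("post dir",yd,"width",np.linalg.norm(p(300,294,.066)-p(300,375,.066)))
P1,P2=p(0,130,.012),p(594,130,.012); h=P1-P2; print("plate dir",np.degrees(np.arctan2(h[1],h[0])))
for deg in(yd,103.9):
    ex=np.array([np.sin(np.radians(deg)),-np.cos(np.radians(deg))]); ey=np.array([-ex[1],ex[0]])
    print(deg,"target from hole",hole-20*ex,"from strap edge",(A+B)/2-33*ex,"post x of hole",(hole-a[0])@ex,"plate edge",(P2-a[0])@ex)
s=r.get_state();q=s["eef_rot"]; print(s["tool_pos"],np.degrees(2*np.arctan2(q[1],q[0])),"tool yaw")
```

```text
hole [ 513.87695363 -146.15336614] hole corners [-2.86137003 11.45971815] [12.38328662  4.45166331]
strap len 90.65930309643701 y-dir deg 103.66744868204731
post dir 104.02097053207672 width 22.851274384489752
plate dir 104.0176417938237
104.02097053207672 target from hole [ 494.4728113  -150.99890639] from strap edge [ 493.70219196 -150.48972817] post x of hole 20.69923329492643 plate edge 49.94736480116764
103.9 target from hole [ 494.462624   -150.95792699] from strap edge [ 493.68538292 -150.42211217] post x of hole 20.82404403991715 plate edge 50.258296289852666
[ 0.47121914 -0.04818584  0.16926016] 14.03432618456014 tool yaw
```

step_arm --pt "6 -25 0 0 0 0 1" --pt "6 -26 0 0 0 0 1" --pt "6 -26 0 0 0 0 1" --pt "5.3 -25.8 -10 0 0 0 1" --pt "0 0 -20 0 0 0 1" --pt "0 0 -20 0 0 0 1" --pt "0 0 -8 0 0 0 1" --pt "0 0 0 0 0 0 1" --pt "0 0 0 0 0 0 1" --pt "0 0 0 0 0 0 1"

```text
clock: 7.9
tool_pos: [0.4942, -0.1526, 0.1121]
eef_rot: [0.993, 0.121, 0.001, 0.0]
contact_force: [0.5, -0.6, -1.3]
opening: 0.157
finger_force: 45.0
```

Run:
```python
from h import *
for i in range(3):
    s=r.get_state();q=s["eef_rot"]; print(s["tool_pos"],np.degrees(2*np.arctan2(q[1],q[0])),s["contact_force"])
    if i<2: im=snap(("side","scene")[i])[0]; cv2.imwrite(f"pics/p{i}.png",im)
a,b=cv2.imread("pics/p0.png"),cv2.imread("pics/p1.png")
f=lambda i,x,y:cv2.resize(i[y:y+130,x:x+130],None,fx=3,fy=3,interpolation=cv2.INTER_CUBIC)
cv2.imwrite("pics/p.png",np.hstack([f(a,230,100),f(b,160,90)]))
```

```text
[ 0.49419361 -0.15259364  0.11207219] 13.898056961698854 [ 0.4554392  -0.56410404 -1.27746909]
[ 0.49410015 -0.15268068  0.11208299] 13.884053256146192 [-0.69493176  0.51396993 -1.52602163]
[ 0.49398593 -0.15274607  0.11201407] 13.875655014673402 [ 0.17128871 -0.46254054 -1.26750034]
```

View pics/p.png

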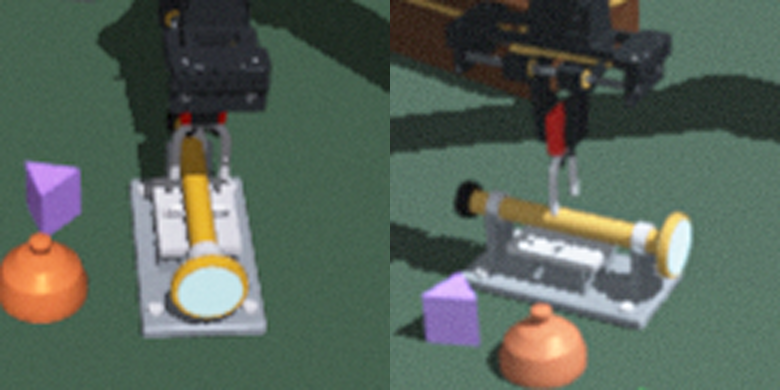

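The U-bolt hangs upright above the post with one leg on each side. The hole slots show on the strap. I'll correct 1.6 mm and descend to just above the strap.

step_arm --pt "0.4 1.6 -6 0 0 0 1" --pt "0 0 -6 0 0 0 1" --pt "0 0 -6 0 0 0 1" --pt "0 0 -6 0 0 0 1" --pt "0 0 -4 0 0 0 1" --pt "0 0 0 0 0 0 1" --pt "0 0 0 0 0 0 1"

```text
clock: 8.7
tool_pos: [0.4937, -0.1512, 0.0831]
eef_rot: [0.993, 0.121, -0.0, 0.0]
contact_force: [-0.2, 1.2, -2.2]
opening: 0.155
finger_force: 45.0
```

Free so far, with the leg ends about 5 mm above the strap. Next I'll lower gently to feel for the holes.

step_arm --pt "0.7 0.2 -2 0 0 0 1" --pt "0 0 -2 0 0 0 1" --pt "0 0 -2 0 0 0 1" --pt "0 0 -1.5 0 0 0 1" --pt "0 0 -1.5 0 0 0 1" --pt "0 0 0 0 0 0 1"

```text
clock: 9.3
tool_pos: [0.4943, -0.1509, 0.074]
eef_rot: [0.993, 0.121, -0.0, -0.0]
contact_force: [-0.1, -0.5, -1.0]
opening: 0.159
finger_force: 45.0
```

step_arm --pt "0 0 -2 0 0 0 1" --pt "0 0 -2 0 0 0 1" --pt "0 0 -2 0 0 0 1" --pt "0 0 -2 0 0 0 1" --pt "0 0 -2 0 0 0 1" --pt "0 0 -2 0 0 0 1" --pt "0 0 0 0 0 0 1"

```text
clock: 10.0
tool_pos: [0.4943, -0.1509, 0.0619]
eef_rot: [0.993, 0.121, -0.0, -0.0]
contact_force: [0.4, 0.2, -2.2]
opening: 0.154
finger_force: 45.0
```

Both legs are in the holes with no contact force. Going on to home, expected at about z 0.0536.

step_arm --pt "0 0 -2 0 0 0 1" --pt "0 0 -2 0 0 0 1" --pt "0 0 -2 0 0 0 1" --pt "0 0 -1 0 0 0 1" --pt "0 0 -1 0 0 0 1" --pt "0 0 0 0 0 0 1" --pt "0 0 0 0 0 0 1"

```text
clock: 10.7
tool_pos: [0.4946, -0.151, 0.0543]
eef_rot: [0.993, 0.121, 0.0, 0.0]
contact_force: [0.7, -0.3, -1.0]
opening: 0.156
finger_force: 45.0
```

step_arm --pt "0 0 -0.7 0 0 0 1" --pt "0 0 -0.7 0 0 0 1" --pt "0 0 -0.7 0 0 0 1" --pt "0 0 0 0 0 0 1" --pt "0 0 0 0 0 0 1"

```text
clock: 11.2
tool_pos: [0.495, -0.151, 0.0537]
eef_rot: [0.993, 0.121, 0.001, 0.0]
contact_force: [-1.8, 0.8, 15.7]
opening: 0.153
finger_force: 45.0
```

Contact at z 0.0537, as predicted, so the bend is on the post. Release and retreat.

step_arm --pt "0 0 0 0 0 0 0.7" --pt "0 0 0 0 0 0 0.5" --pt "0 0 0 0 0 0 0.5" --pt "0 0 0 0 0 0 0.5" --pt "0 0 10 0 0 0 0.5" --pt "0 0 20 0 0 0 0.5" --pt "0 0 40 0 0 0 0.5" --pt "0 0 40 0 0 0 0.5" --pt "-10 30 40 0 0 0 0.5" --pt "-10 40 20 0 0 0 0.5" --pt "-10 40 0 0 0 0 0.5" --pt "0 0 0 0 0 0 0.5" --pt "0 0 0 0 0 0 0.5"

```text
clock: 12.5
tool_pos: [0.4645, -0.0407, 0.222]
eef_rot: [0.993, 0.122, 0.0, 0.0]
contact_force: [-0.6, -0.8, -0.4]
opening: 0.498
finger_force: 0.0
```

Run:
```python
from h import *
s=r.get_state(); print(s["tool_pos"],s["contact_force"],s["opening"])
o=[]
for n,x,y in(("side",215,90),("scene",145,90)):
    im,d,K,T=snap(n); P=cloud(d,K,T); b,g,rr=[im[...,i].astype(int) for i in range(3)]
    m=(rr>100)&(g<60)&(b<60)&(d>0)&(abs(P[...,0]-.494)<.06)&(abs(P[...,1]+.151)<.06); q=P[m]
    print(n,len(q),q.mean(0).round(4) if len(q) else 0,"top z",np.sort(q[:,2])[-5:].round(4))
    o.append(cv2.resize(im[y:y+130,x:x+130],None,fx=3,fy=3,interpolation=cv2.INTER_CUBIC))
cv2.imwrite("pics/end.png",np.hstack(o))
```

```text
[ 0.46445811 -0.04073812  0.22195852] [-0.62436194 -0.82287443 -0.35673989] 0.49806322934947317
side 223 [ 0.495  -0.1457  0.1078] top z [0.1241 0.1241 0.1246 0.1246 0.1257]
scene 107 [ 0.5041 -0.1465  0.1089] top z [0.124  0.124  0.124  0.1241 0.1263]
```

View pics/end.png

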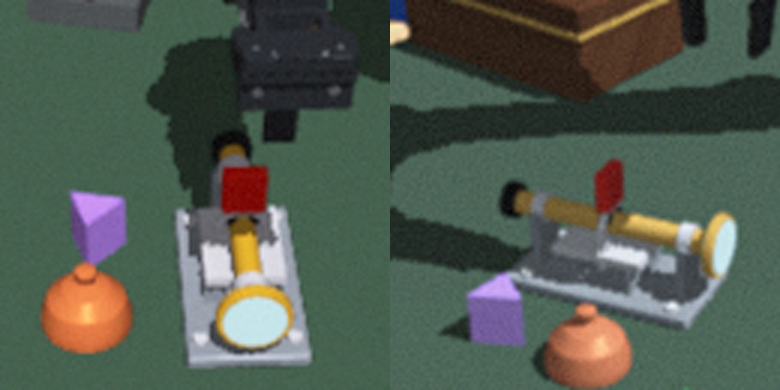

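The picture shows the U-bolt upright on the post with the gripper clear. The grip top is at 124 mm against an expected 123 mm, which agrees with the bend being fully home, and the prism and cover are undisturbed.

```bash
python3 -c "
from plant import r
print(r.finish_job())"
```

```text
the job is handed in; nothing more can be done
None
```

The red U-bolt is fitted over the post with both legs through the strap holes and the bend resting home, released and handed in at about 12.6 s; the first grasp closed on air because the real fingertips sit about 36 mm above the reported TCP, and I corrected for that.

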